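# Load the cartridge dryer, clamp its lid and switch it on

### The arm

A 6-joint arm with a two-finger parallel gripper is mounted at the origin on the work surface. World frame = base frame: x ahead of the robot, y to its left, z up, the work surface at z = 0. Lengths are in m, angles in rad, forces in N, time in s.
With the tool pointing down it reaches from about 0.35 to 0.775 m from the base axis. Payload 5.5 kg.
Tool frame: the origin (TCP) lies midway between the tips of the shut fingers; the grasp point (between the pads) lies 19 mm behind it; z points along the fingers, y is the line along which they close (so a half turn about z gives the same grasp; the last joint's range is limited). The gripper opens to 85 mm and grips with 20 to 120 N. Pads are 22 mm wide; open, the fingers measure 114 mm over their backs; the gripper's body (76 mm by 85 mm) begins 54 mm behind the grasp point. The pads swing forward as they close: fully open they stand 13 mm farther back than shut.
Start: joints at [1.013, 0.313, 0.046, 1.304, 0, 1.431], TCP at [0.233, 0.526, 0.231] pointing down, gripper open.
Joint ranges: [-2.76, 2.76], [-0.86, 1.69], [-1.03, 1.26], [-2.2, 2.34], [-1.47, 1.5], [-3.14, 3.14]. Speed limits (rad/s): [2.57, 2.57, 3.14, 3.14, 3.14, 3.14].

### API

Orientations are given as a unit quaternion [w, x, y, z].
In Python, from cell import arm gives the robot as it stands.
- The arm moves only by the tool play_rows, never from a script. Its argument "series" is text: rows parted by semicolons, each of 4 numbers parted by spaces: the shift along the tool's x, y, z in mm, then the turn about the tool's z in rad. A call has 1 to 8 rows; each row shifts and turns the commanded pose from where the row before left it, along the tool's axes as they then stand; what a row does not reach is not made up. A row lasts 1/8 s, in which the tool goes at most 62.5 mm and 10.7 degrees, less where a joint would pass 70% of its speed; a pose out of reach is approached as far as the arm can. A call is refused whole if a number of a shift passes 62.5 or a number of a turn 0.188, either way. A call with a gripper value outside its range is refused whole. "jaw" is the closure, from -1 (fully open) to 1 (shut), set as the call begins (left out, the last holds). The fingers move at their own pace and stop on an object; "grip_force" is the grip in N (left out, the last holds). Time passes only in rows, so rows that do not move let the fingers close. It gives the time, the measured TCP pose, the force, the opening and the grip force at its end, in the units of the state.
- arm.sense(): the state, without advancing time (a new reading comes with each control period).
- arm.get_image(name): name is "scene" or "top" or "wrist"; returns the picture (384x512x3 uint8, blue, green, red); there is no depth.
- arm.camera_model(name): a dict with "mtx" (3x3 intrinsics, pixels), "rvec" (rotation vector, rad) and "tvec" (3), from world to camera coordinates, as OpenCV has them; the wrist camera has in their place "tool_from_camera" (4x4, takes a point from camera to tool coordinates, whose origin is the TCP and whose axes are the flange's). Camera axes: x right, y down, z forward; pixel columns grow to the right and rows downward; lengths in m; the calibration is good to about 2 mm. A picture is of the moment at which its call begins: read the wrist's pose just before it. camera_model takes no time and is no camera call.
- arm.job_done(): hands the job in; it is judged then, once.
The state is a dict: "time": time; "joint_pos": joint angles; "dq": joint speeds; "joint_efforts": joint torques, N m; "ee_pos": TCP position; "ee_rot": TCP orientation; "force": force on the tool from outside, world axes, zero at the start; "wrist_torque": the same for the moment, N m; "grip_width": finger opening in m; "grasp_force": force on a finger pad.
Only numpy, scipy, OpenCV 4.12 (cv2) and the standard library are available. Lean on these libraries where they do the work, as an engineer would, in place of code of your own. Each camera call takes 0.05 s, during which the arm holds its last target. There are 200 camera calls.

### The job

Stand the orange desiccant cartridge upright inside the clear canister of the dryer and let go of it. Then shut the lid fully, swing the wire bail up and over the two saddles on the lid until it snaps past center and clamps, and only then throw the yellow switch lever all the way over towards the canister. Leave everything else on the table where it is.

Things in the scene. Friction and masses are not known exactly. Their poses are not given: they have to be found in the camera images.
- cartridge: Upright orange perforated cylinder with a white cap, 46 mm diameter, 80 mm tall, about 0.12 kg, loose, standing on the table among a jar and a vase. Origin: centre of its underside; z up.
- dryer: The dryer, fixed to the table: black base 30 mm thick, x -210 to +110 mm, y -100 to +100 mm in its own frame, with a clear round canister on it. Origin: on the table, on the canister's axis; z up. Its +x is the lid's hinge side (roughly the robot's left; yaw varies about +90 degrees), its -x the front, where the bail leans out and the switch stands.
- canister_floor (a point): Centre of the canister's inner floor, 35 mm above the table; axes as the dryer's. Canister: 150 mm outer, 140 mm inner diameter, rim 135 mm above the table.
- lid (a joint): Lid angle in rad: 0 shut, 1.57 upright, 2.1 the stop behind; starts 1.6 to 1.95. Hinge line along the dryer's y at dryer x = +82 mm, z = 139 mm. Round aluminium disc of 154 mm diameter, 8 mm thick, flange top at 143 mm when shut. The hinge has friction: the lid stays put near upright and falls shut by itself below about 1.1 rad.
- lid_center (a point): Centre of the top of the lid's black raised middle (110 mm diameter), 157 mm above the table when shut; 82 mm from the hinge line, 18 mm outward of it; moves with the lid. 45 mm either side of it along the dryer's y stand two orange half-round saddles, 14 mm wide, 24 mm radius, their tops 23 mm higher, with a free gap of 76 mm between.
- bail (a joint): Bail angle in rad: 0 vertical, on top of the saddles; negative leans to the front (dryer -x), positive is past center; stop 0.097, clamped (above 0.06 it holds by itself). Starts -1.0 to -0.6. Pivot line along the dryer's y at dryer x = 0, z = 55 mm. Stays where left. With lid shut the sprung saddles resist with about 4 N just before center, then help it on; push it to its stop.
- bail_grip (a point): Centre of the red sleeve on the bail's straight top bar: sleeve 12 mm diameter, 50 mm long along the dryer's y; bar of 6 mm wire, 140 mm long, 124 mm from the pivot line. Moves with the bail; when clamped it is 178 mm above the table, 21 mm above the lid's raised middle.
- switch (a joint): Switch lever angle in rad: 0 off, leaning 0.5 to the front (dryer -x); 1.0 on, leaning 0.5 to the canister (dryer +x). Lever axis along the dryer's y, at dryer x = -165 mm, y = +55 mm, z = 52 mm. Friction about 1 N at the ball, stays where it is left.
- switch_tip (a point): Centre of the yellow ball, 26 mm diameter, 80 mm from the lever's axis, on a 10 mm steel rod; 122 mm above the table at either end of its travel. Moves with the lever.
- jar: Jar with a blue cap, 60 mm diameter, 90 mm tall, a bystander; origin under its centre.
- vase: Blue printed vase, 72 mm diameter, 85 mm tall, a bystander; origin under its centre.
- scraper: Scraper lying far to the left, a bystander.
- brush: Brush lying at the right, a bystander.
- driver: Screwdriver lying at the left, a bystander.
Not all that is in view belongs to the job. What is meant by the cartridge is not purple, red or turquoise, and is the larger of those in its own colour.

How it is judged:
On the way, in this order (a step that is already met when the one before it is completed fails the run):
1. the cartridge stands upright in the canister, released, with the lid still open (horizontal distance between cartridge and canister_floor below 0.048 m and z of cartridge in the frame of canister_floor between -0.006 and 0.008 m and angle between cartridge's own z axis and vertical below 0.15 rad and contact force between the fingers and cartridge below 0.2 N and linear speed of cartridge below 0.02 m/s and value of joint lid above 0.5 rad), for 0.2 s.
2. the lid is shut, the bail not yet over it (value of joint lid below 0.05 rad and value of joint bail below -0.05 rad), for 0.2 s.
3. the bail is over center and clamps the shut lid (value of joint lid below 0.05 rad and value of joint bail above 0.06 rad), for 0.2 s.
4. the switch lever is thrown (value of joint switch above 0.85 rad), for 0.2 s.
At the end, for the whole second after the job is handed in: The cartridge stands upright (within 0.15 rad) and at rest on the canister's floor, the lid is shut (below 0.05 rad), the bail is past center (above 0.06 rad) and the switch lever is over (above 0.85 rad), nothing held (all of step 3 and horizontal distance between cartridge and canister_floor below 0.048 m and z of cartridge in the frame of canister_floor between -0.006 and 0.008 m and angle between cartridge's own z axis and vertical below 0.15 rad and value of joint switch above 0.85 rad and linear speed of cartridge below 0.02 m/s); the robot touches nothing.
It fails at once if a bystander was moved more than 30 mm (distance of any of jar, vase, scraper, brush, driver from where it was at the start of the episode above 0.03 m).
It fails at once if the jar or the vase was tipped (angle between any of jar, vase's own z axis and vertical above 0.3 rad).
It fails at once if the switch was thrown before the lid was clamped (value of joint switch above 0.5 rad and not (value of joint bail above 0.06 rad)).
It also fails if it takes over 61 s, if anything falls off the work surface, if the arm or the gripper's body presses on something with over 40 N, if the wrist force passes 120 N, or if a joint passes its speed limit or range.

## Working session

There is one attempt and no reset: what is moved stays moved. The work goes in short steps, Python scripts to look and compute and a tool call to move; the robot and the scene stay as the last step left them, time stands still between calls to the robot, and variables do not carry over. Pictures are saved under pics/ and viewed, at most 10 in all, crops included, and the job is handed in when it is done.

Besides the shell and the picture viewer there is one more tool, called after ">>>" as name(argument=value, ...), one argument or row to a line, values as JSON. play_rows: Moves the arm, as the interface text tells. Its arguments: {"type":"object","properties":{"series":{"type":"string"},"jaw":{"type":"number"},"grip_force":{"type":"number"}},"required":["series"]}

```bash
mkdir -p pics; ls
cat > h.py <<'E'
import numpy as np, cv2
from cell import arm
from scipy.spatial.transform import Rotation as R
def cam(n,st=None):
    m=arm.camera_model(n); K=np.array(m["mtx"])
    if n=="wrist":
        st=st or arm.sense(); T=np.array(m["tool_from_camera"]); q=st["ee_rot"]
        A=R.from_quat([q[1],q[2],q[3],q[0]]).as_matrix()
        return K,A@T[:3,:3],A@T[:3,3]+np.array(st["ee_pos"])
    Rm=cv2.Rodrigues(np.array(m["rvec"],float))[0]
    return K,Rm.T,-Rm.T@np.array(m["tvec"],float).ravel()
def ray(c,u,v):
    K,Rm,p=c; return p,Rm@np.linalg.solve(K,[u,v,1.])
def onz(c,u,v,z):
    p,d=ray(c,u,v); return p+d*(z-p[2])/d[2]
def proj(c,X):
    K,Rm,p=c; q=K@(Rm.T@(np.array(X)-p)); return q[:2]/q[2]
def tri(r1,r2):
    (p,d),(q,e)=r1,r2
    s=np.linalg.lstsq(np.c_[d,-e],q-p,rcond=None)[0]
    a,b=p+s[0]*d,q+s[1]*e; return (a+b)/2,np.linalg.norm(a-b)
E
python3 - <<'E'
from h import *
s=arm.sense();print(s)
a=arm.get_image("scene");b=arm.get_image("top")
cv2.imwrite("pics/scene.png",a);cv2.imwrite("pics/top.png",b)
for n in("scene","top"):print(n,cam(n)[2],cam(n)[0][0,0])
E
```

```text
pics
{'time': 0.0, 'joint_pos': array([1.01340948e+00, 3.14004777e-01, 4.49624622e-02, 1.30360303e+00,
       7.61040488e-06, 1.43121656e+00]), 'dq': array([ 1.28850408e-03, -3.74522207e-05,  1.82644420e-03,  1.72357783e-04,
        3.91773026e-04,  3.08807740e-04]), 'joint_efforts': array([-1.09335793e-03, -4.80625927e+01,  2.98531705e+01,  1.94050977e-02,
       -1.72284194e-04,  4.79162352e-06]), 'ee_pos': array([0.23302856, 0.52509502, 0.23039963]), 'ee_rot': array([-3.19271772e-04,  2.07387315e-01,  9.78258476e-01, -8.67640993e-04]), 'force': array([ 1.41098574, -0.61040576, -0.35673707]), 'wrist_torque': array([ 0.0212372 , -0.00493023, -0.02573969]), 'grasp_force': 0.0, 'grip_width': 0.08541673555615181}
scene [1.10807237 0.10354581 0.9110545 ] 357.1957070574695
top [ 0.40265882 -0.01862643  1.50056793] 487.22513448751056
```

View pics/scene.png

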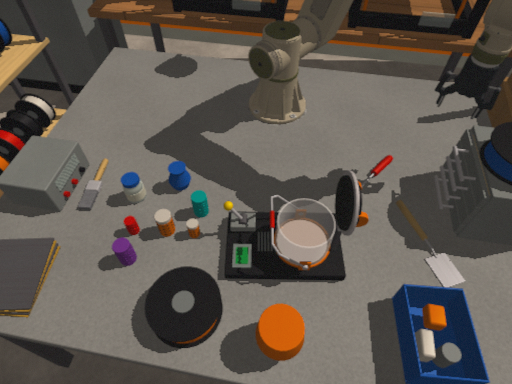

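View pics/top.png

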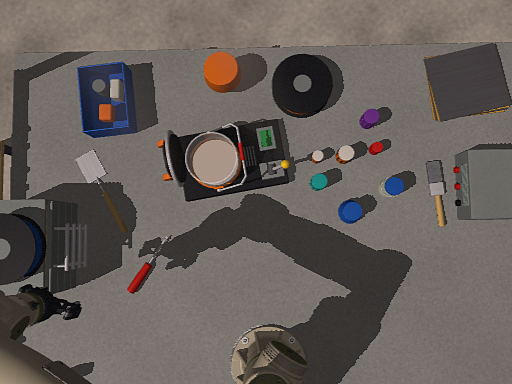

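Two orange candidates with white caps: the large one at scene (165,222) / top (345,154), and the small one at scene (193,229) / top (318,156). The larger fits the description. The purple, red and turquoise ones are excluded. I'll confirm in an enlarged crop.

Run:
```python
from h import *
a=cv2.imread("pics/scene.png");b=cv2.imread("pics/top.png")
f=lambda im,x,y,w,h:cv2.resize(im[y:y+h,x:x+w],None,fx=3,fy=3,interpolation=cv2.INTER_CUBIC)
cv2.imwrite("pics/c1.png",np.vstack([f(b,150,115,250,90),f(a,110,160,250,110)]))
ct,cs=cam("top"),cam("scene")
def blobs(im,lo,hi,mn=15):
    m=cv2.inRange(cv2.cvtColor(im,cv2.COLOR_BGR2HSV),lo,hi)
    n,l,s,c=cv2.connectedComponentsWithStats(m)
    return [(c[i].round(1).tolist(),s[i].tolist()) for i in range(1,n) if s[i,4]>mn]
for nm,lo,hi in(("yellow",(24,150,100),(34,255,255)),("orange",(6,150,90),(16,255,255)),("red",(0,180,80),(3,255,255))):
    for w,im in(("top",b),("scene",a)):
        print(nm,w,[x for x in blobs(im,lo,hi)])
```

```text
yellow top []
yellow scene [([229.5, 204.1], [227, 202, 6, 5, 20])]
orange top [([219.8, 70.7], [204, 52, 35, 41, 1054]), ([105.0, 112.4], [99, 104, 15, 18, 219]), ([160.0, 143.1], [157, 140, 8, 8, 39]), ([339.5, 159.2], [336, 154, 10, 10, 35]), ([220.1, 180.5], [195, 158, 46, 31, 91]), ([166.4, 176.7], [163, 174, 10, 7, 42])]
orange scene [([126.7, 7.2], [101, 1, 54, 13, 416]), ([294.5, 4.3], [287, 0, 16, 11, 129]), ([365.0, 4.7], [363, 0, 5, 10, 24]), ([425.2, 5.8], [409, 0, 35, 16, 370]), ([460.9, 8.4], [456, 0, 10, 18, 41]), ([472.0, 2.4], [469, 0, 8, 7, 25]), ([289.9, 16.0], [284, 13, 13, 8, 81]), ([171.8, 15.5], [156, 14, 30, 5, 85]), ([203.4, 17.3], [200, 16, 8, 3, 18]), ([213.6, 18.9], [209, 17, 11, 5, 23]), ([470.7, 35.7], [443, 16, 41, 30, 238]), ([135.0, 22.2], [120, 20, 31, 6, 96]), ([210.7, 29.5], [160, 23, 103, 14, 335]), ([350.9, 31.9], [338, 30, 25, 6, 92]), ([389.3, 35.2], [379, 33, 23, 7, 58]), ([390.3, 46.8], [327, 40, 125, 15, 433]), ([465.7, 54.0], [462, 53, 9, 3, 23]), ([3.0, 163.4], [0, 156, 9, 15, 84]), ([362.5, 218.8], [356, 211, 12, 16, 107]), ([167.8, 228.1], [159, 218, 16, 18, 157]), ([194.7, 232.2], [190, 227, 9, 11, 52]), ([314.9, 261.5], [300, 251, 30, 19, 99]), ([292.1, 263.8], [281, 257, 22, 13, 41]), ([280.5, 331.6], [257, 304, 48, 56, 2163]), ([435.7, 316.7], [425, 304, 22, 26, 436]), ([202.4, 333.5], [184, 322, 32, 21, 68])]
red top [([240.7, 151.0], [238, 143, 7, 18, 64]), ([375.5, 147.7], [369, 142, 14, 13, 130]), ([456.0, 169.4], [454, 167, 6, 6, 30]), ([457.0, 186.0], [455, 184, 5, 5, 25]), ([138.3, 277.8], [127, 263, 23, 30, 227])]
red scene [([11.4, 138.9], [0, 130, 25, 20, 231]), ([382.0, 164.6], [372, 156, 21, 20, 155]), ([74.3, 180.9], [72, 179, 6, 5, 27]), ([66.5, 193.5], [64, 191, 6, 6, 30]), ([272.0, 219.1], [270, 211, 5, 17, 80]), ([131.3, 224.8], [124, 216, 15, 19, 179])]
```

View pics/c1.png

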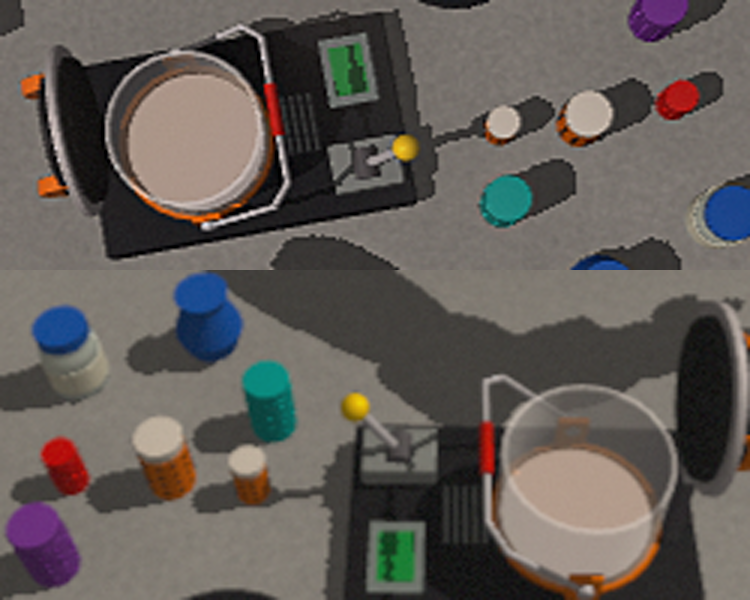

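The crop confirms it: the large white-capped orange cartridge has its cap at top crop (588,113) → top px (346,152.7), and at scene (163.3,215.7). Switch ball is at top (285,164.3), scene (228.3,205.7). Lid is open on the left.

Run:
```python
from h import *
ct,cs=cam("top"),cam("scene")
np.set_printoptions(precision=4,suppress=True)
t=lambda a,b:tri(ray(ct,*a),ray(cs,*b))
print("cart",t((346,152.7),(163.3,215.7)),onz(ct,346,152.7,.08),onz(cs,163.3,215.7,.08))
print("bail",t((240.7,151),(272,219.1)))
print("tip",t((285,164.3),(228.3,205.7)), onz(ct,285,164.3,.122))
C=[onz(ct,150+u/3,115+v/3,.03) for u,v in((110,258),(415,203),(388,12))];print(C,np.linalg.norm(C[0]-C[1]),np.linalg.norm(C[1]-C[2]))
ex=(C[0]-C[1])/np.linalg.norm(C[0]-C[1]);ey=(C[1]-C[2]);ey/=np.linalg.norm(ey)
print("yaw",np.arctan2(ex[1],ex[0]),np.arctan2(-ey[0],ey[1]))
print("origin",C[1]+.21*ex-.1*ey, C[0]-.11*ex-.1*ey)
print("rim",onz(ct,150+187/3,115+133/3,.135))
for n,p in(("jar",(392,187)),("vase",(350,211)),("turq",(150+507/3,115+200/3)),("small",(150+503/3,115+122/3)),("redc",(150+680/3,115+97/3))):print(n,onz(ct,*p,.085 if n in("jar","vase") else .05))
```

```text
cart (array([ 0.6202, -0.2377,  0.0776]), np.float64(0.0029521039198613206)) [ 0.6203 -0.2387  0.08  ] [ 0.6212 -0.2352  0.08  ]
bail (array([0.6203, 0.0659, 0.1474]), np.float64(0.00048556167556914286))
tip (array([ 0.5836, -0.0576,  0.122 ]), np.float64(0.0010811205941649235)) [ 0.5837 -0.0581  0.122 ]
[array([0.4891, 0.2393, 0.03  ]), array([ 0.5396, -0.0698,  0.03  ]), array([ 0.7359, -0.0461,  0.03  ])] 0.31318639722083674 0.19766584713046437
yaw 1.732907406764661 1.6909764180560318
origin [0.605  0.1494 0.03  ] [0.6061 0.1427 0.03  ]
rim [0.5999 0.1476 0.135 ]
jar [ 0.5167 -0.3679  0.085 ]
vase [ 0.4491 -0.2445  0.085 ]
turq [ 0.5392 -0.1606  0.05  ]
small [ 0.6175 -0.1585  0.05  ]
redc [ 0.6394 -0.3353  0.05  ]
```

Dryer frame estimate: origin ≈ (0.607, 0.148), yaw ≈ 1.71, bail ≈ -0.73. I'll align the tool axes with the dryer's and travel over to the cartridge.

>>> play_rows(
  series="0 0 0 0.17;0 0 0 0.17;0 0 0 0.17;0 0 0 0.17;0 0 0 0.17;0 0 0 0.163;0 0 -10 0;0 0 0 0",
  jaw=-1,
)

```text
time: 1.1
ee_pos: [0.2336, 0.526, 0.2424]
ee_rot: [-0.0, 0.655, 0.756, 0.001]
force: [0.4, 0.4, 0.3]
grip_width: 0.0851
grasp_force: 0.0
```

```bash
cat >> h.py <<'E'
O=np.array([.607,.148,0]);YAW=1.71
def dry(X):  # world -> dryer
    return R.from_euler('z',-YAW).apply(np.array(X)-O)*1000
def todo(X): # mm in tool axes to put the TCP at world X
    s=arm.sense();q=s["ee_rot"];return R.from_quat([q[1],q[2],q[3],q[0]]).inv().apply(np.array(X)-s["ee_pos"])*1000
E
python3 - <<'E'
from h import *
s=arm.sense();q=s["ee_rot"];A=R.from_quat([q[1],q[2],q[3],q[0]]).as_matrix()
print(A.round(3),s["ee_pos"],s["time"],s["joint_pos"].round(2),todo([.62,-.237,.24]))
E
```

```text
[[-0.142  0.99   0.001]
 [ 0.99   0.142  0.001]
 [ 0.001  0.001 -1.   ]] [0.23362641 0.52603548 0.2423742 ] 1.1 [ 1.01  0.31  0.07  1.33 -0.    2.44] [-810.22359019  273.94973377    1.61487714]
```

>>> play_rows(
  series="-40 14 0 0;-45 15 0 0;-45 15 0 0;-45 15 0 0;-45 15 0 0;-45 15 0 0;-45 15 0 0;-45 15 0 0",
)

```text
time: 2.1
ee_pos: [0.4013, 0.1892, 0.2416]
ee_rot: [0.0, 0.655, 0.756, 0.0]
force: [1.3, 0.6, 0.6]
grip_width: 0.0851
grasp_force: 0.0
```

>>> play_rows(
  series="-45 15 0 0;-45 15 0 0;-45 15 0 0;-45 15 0 0;-45 15 0 0;-45 15 0 0;-45 15 0 0;0 0 0 0",
)

```text
time: 3.1
ee_pos: [0.5498, -0.1096, 0.2407]
ee_rot: [0.0, 0.657, 0.754, -0.0]
force: [-0.4, 0.3, -0.9]
grip_width: 0.0849
grasp_force: 0.0
```

Run:
```python
from h import *
s=arm.sense();im=arm.get_image("wrist");cv2.imwrite("pics/w1.png",im)
print(s["ee_pos"],s["time"],todo([.62,-.237,.24]),proj(cam("wrist",s),[.62,-.237,.08]))
```

```text
[ 0.54981626 -0.10961902  0.24065493] 3.1 [-137.69098169   52.56737202    0.65101721] [297.75953815 291.32589969]
```

View pics/w1.png

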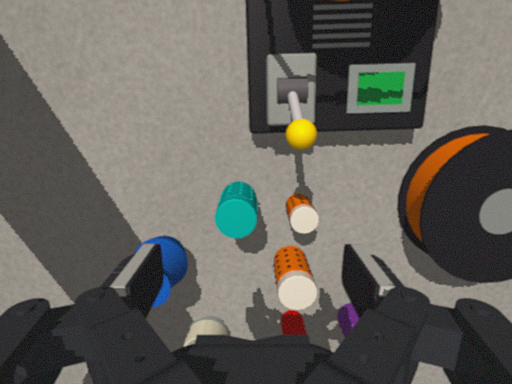

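Wrist view: the cartridge cap centre is at (297,291), matching the prediction (298,291). The switch ball is at (301,134). I'm going to pick it.

>>> play_rows(
  series="-45 17 0 0;-45 18 0 0;-48 18 0 0;0 0 0 0;0 0 40 0;0 0 40 0;0 0 40 0;0 0 0 0",
)

```text
time: 4.15
ee_pos: [0.6174, -0.2325, 0.1183]
ee_rot: [-0.004, 0.655, 0.756, -0.001]
force: [-0.9, -0.2, 0.5]
grip_width: 0.0854
grasp_force: 0.0
```

Run:
```python
from h import *
s=arm.sense();print(s["ee_pos"],todo([.62,-.237,.041]))
# dryer front edge from w1
class S:pass
st={"ee_pos":np.array([.54982,-.10962,.24065]),"ee_rot":[0,.657,.754,0]}
st["ee_rot"]=s["ee_rot"]
c=cam("wrist",st)
a,b=onz(c,250,133,.03),onz(c,425,127,.03);d=onz(c,247,2,.03)
print(a,b,np.linalg.norm(a-b),"yaw",np.arctan2(*(a-b)[1::-1])-np.pi/2+2*np.pi,"yaw2",np.arctan2(*(d-a)[1::-1]))
print("ball",onz(c,301,134,.122))
```

```text
[ 0.61740155 -0.23254276  0.1183045 ] [-5.16096289  2.41333116 77.26671569]
[ 0.53974061 -0.07057678  0.03      ] [ 0.73568281 -0.03536848  0.03      ] 0.19908031313170543 yaw 1.7485862337169884 yaw2 1.735736378147023
ball [ 0.58276737 -0.05743673  0.122     ]
```

>>> play_rows(
  series="-5 2 0 0;0 0 35 0;0 0 35 0;0 0 7 0;0 0 0 0;0 0 0 0",
)

```text
time: 4.9
ee_pos: [0.6246, -0.2413, 0.0467]
ee_rot: [0.002, 0.656, 0.755, 0.0]
force: [-0.2, -0.5, 0.2]
grip_width: 0.0853
grasp_force: 0.0
```

>>> play_rows(
  series="0 0 0 0;0 0 0 0;0 0 0 0;0 0 0 0;0 0 0 0;0 0 0 0",
  jaw=1,
  grip_force=30,
)

```text
time: 5.65
ee_pos: [0.6233, -0.2407, 0.045]
ee_rot: [0.0, 0.656, 0.755, 0.0]
force: [-1.0, -1.1, 5.7]
grip_width: 0.0452
grasp_force: 30.5
```

>>> play_rows(
  series="0 0 -30 0;0 0 -40 0;0 0 -40 0;0 0 -40 0;0 0 -40 0;0 0 -5 0;0 0 0 0;0 0 0 0",
)

```text
time: 6.65
ee_pos: [0.6223, -0.2401, 0.2369]
ee_rot: [-0.002, 0.656, 0.755, -0.0]
force: [-0.4, -0.6, -1.7]
grip_width: 0.0453
grasp_force: 31.2
```

```bash
sed -i 's/^O=.*/O=np.array([.603,.151,0]);YAW=1.738/' h.py
python3 - <<'E'
from h import *
s=arm.sense();im=arm.get_image("wrist");print(s["ee_pos"],s["grip_width"],s["joint_pos"].round(2))
print(todo([.603,.151,.24]))
E
```

```text
[ 0.62225014 -0.24011282  0.236948  ] 0.04527511692517291 [-0.49  0.5   0.35  1.42  0.    0.94]
[389.99870335  35.50070195  -2.22972163]
```

>>> play_rows(
  series="30 3 0 0;40 4 0 0;40 4 0 0;40 4 0 0;40 4 0 0;30 3 0 0;0 0 0 0;0 0 0 0",
)

```text
time: 7.7
ee_pos: [0.6139, -0.0199, 0.2385]
ee_rot: [-0.0, 0.656, 0.755, -0.0]
force: [-0.8, 0.2, -0.3]
grip_width: 0.045
grasp_force: 31.2
```

Run:
```python
from h import *
s=arm.sense();im=arm.get_image("wrist");c=cam("wrist",s)
print(s["ee_pos"],s["time"],todo([.603,.151,.24]))
for z in(.135,.035):
    r=.07
    for k in range(40):
        t=k*np.pi/20;p=proj(c,[.603+r*np.cos(t),.151+r*np.sin(t),z])
        if 0<=p[0]<512 and 0<=p[1]<384: cv2.circle(im,tuple(int(x) for x in p.round()),1,(255,0,255),-1)
cv2.imwrite("pics/w2.png",im)
np.save("w2.npy",np.r_[s["ee_pos"],s["ee_rot"]])
```

```text
[ 0.6138812  -0.01993711  0.23845899] 7.7 [171.27680856  12.90530839  -1.42700894]
```

View pics/w2.png

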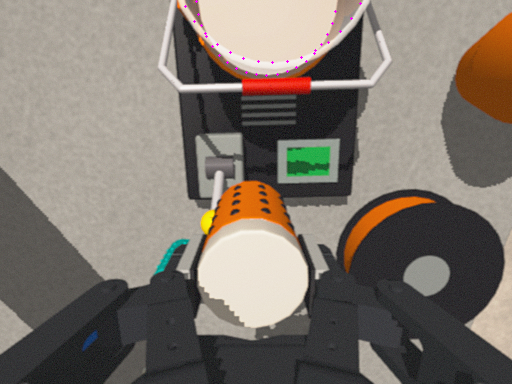

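The held cartridge is upright; the projected rim circle (dots, bottom at (270,63)) matches the canister's inner rim. The sleeve is at (276,86). I'm moving over the canister.

>>> play_rows(
  series="35 3 0 -0.026;40 3 0 0;40 3 0 0;35 2 0 0;21 0 0 0;0 0 0 0;0 0 0 0;0 0 0 0",
)

```text
time: 8.75
ee_pos: [0.5979, 0.1496, 0.2393]
ee_rot: [0.0, 0.647, 0.763, -0.0]
force: [0.4, 0.6, -0.4]
grip_width: 0.0449
grasp_force: 31.2
```

Run:
```python
from h import *
s=arm.sense();print(s["ee_pos"],todo([.603,.151,.08]))
v=np.load("w2.npy");c=cam("wrist",{"ee_pos":v[:3],"ee_rot":v[3:]})
b=onz(c,276.5,86,.1474);print(b,dry(b))
b=onz(c,209,222,.122);print(b,dry(b))
```

```text
[0.59794818 0.14960918 0.23926285] [  0.57870785   5.2125223  159.26269732]
[0.61890892 0.06489939 0.1474    ] [-87.54750662  -1.35769737 147.4       ]
[ 0.57860785 -0.05806792  0.122     ] [-202.09277817   58.84624305  122.        ]
```

>>> play_rows(
  series="0 5 0 0;0 0 35 0;0 0 35 0;0 0 35 0;0 0 30 0;0 0 10 0;0 0 0 0;0 0 0 0",
)

```text
time: 9.75
ee_pos: [0.6038, 0.1518, 0.0959]
ee_rot: [0.001, 0.646, 0.763, 0.001]
force: [-0.8, 0.3, -0.2]
grip_width: 0.0452
grasp_force: 31.2
```

>>> play_rows(
  series="0 0 4 0;0 0 4 0;0 0 3 0;0 0 0 0",
)

```text
time: 10.25
ee_pos: [0.6023, 0.1517, 0.0829]
ee_rot: [-0.0, 0.646, 0.763, -0.0]
force: [0.3, -0.6, -0.8]
grip_width: 0.0452
grasp_force: 31.2
```

>>> play_rows(
  series="0 0 2 0;0 0 2 0;0 0 0 0;0 0 0 0",
)

```text
time: 10.75
ee_pos: [0.6027, 0.1518, 0.08]
ee_rot: [0.0, 0.646, 0.763, 0.0]
force: [-1.8, -1.3, 5.7]
grip_width: 0.0447
grasp_force: 31.6
```

Contact with the floor is felt, so I'll release partially and rise.

>>> play_rows(
  series="0 0 0 0;0 0 0 0;0 0 0 0;0 0 0 0;0 0 0 0",
  jaw=-0.5,
)

```text
time: 11.38
ee_pos: [0.6026, 0.1517, 0.0792]
ee_rot: [-0.0, 0.646, 0.763, -0.0]
force: [0.4, -0.2, 0.2]
grip_width: 0.064
grasp_force: 0.0
```

>>> play_rows(
  series="0 0 -15 0;0 0 -30 0;0 0 -40 0;0 0 -40 0;0 0 -40 0;0 0 0 0;0 0 0 0;0 0 0 0",
)

```text
time: 12.38
ee_pos: [0.6018, 0.1516, 0.2431]
ee_rot: [-0.001, 0.646, 0.763, -0.001]
force: [0.0, -0.4, 0.6]
grip_width: 0.064
grasp_force: 0.0
```

Run:
```python
from h import *
a=arm.get_image("scene");b=arm.get_image("top");s=arm.sense();print(s["ee_pos"],s["time"],s["grip_width"],s["force"],dry(s["ee_pos"]))
f=lambda im,x,y,w,h:cv2.resize(im[y:y+h,x:x+w],None,fx=3,fy=3,interpolation=cv2.INTER_CUBIC)
cv2.imwrite("pics/c2.png",np.vstack([f(b,130,105,250,100),f(a,150,170,250,100)]))
```

```text
[0.60191546 0.15164214 0.24305447] 12.475 0.06415793853403318 [ 0.60362646  0.22295435 -0.38744969] [  0.81368017   0.96254135 243.05446915]
```

View pics/c2.png

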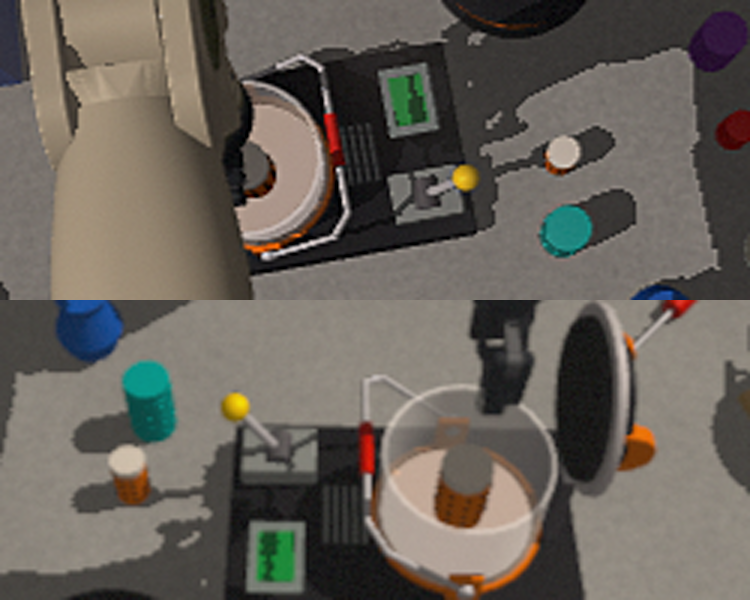

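The cartridge stands upright in the canister (scene crop (463,485)), and the lid is open at ~1.7. The bail bar sits very near the lid's swing path, so I'll first press it a bit further forward, down to about -1.0.

>>> play_rows(
  series="-40 1 0 0;-40 0 0 0;-13 0 0 0;0 0 35 0;0 0 40 0;0 0 0 0;0 0 0 0;0 0 0 0",
  jaw=1,
)

```text
time: 13.48
ee_pos: [0.6202, 0.0605, 0.1715]
ee_rot: [0.001, 0.646, 0.763, 0.001]
force: [0.3, -1.0, 0.6]
grip_width: 0.0001
grasp_force: 0.0
```

>>> play_rows(
  series="0 0 8 0;-3 0 5 0;-4 0 6 0;-4 0 6 0;-5 0 6 0;-5 0 6 0;0 0 0 0;0 0 0 0",
)

```text
time: 14.48
ee_pos: [0.6225, 0.0394, 0.1324]
ee_rot: [-0.0, 0.646, 0.763, 0.0]
force: [0.1, -0.4, 0.1]
grip_width: 0.0002
grasp_force: 0.0
```

Run:
```python
from h import *
s=arm.sense();print(dry(s["ee_pos"]),s["force"],s["grip_width"])
```

```text
[-113.24143278   -0.61880663  132.40022062] [ 0.08515284 -0.36497039  0.12337149] 0.00017277664838245843
```

>>> play_rows(
  series="0 0 -30 0;0 0 -45 0;0 0 -45 0;0 0 -45 0;0 0 -43 0;0 0 0 0",
)

```text
time: 15.22
ee_pos: [0.6239, 0.0396, 0.3451]
ee_rot: [0.003, 0.646, 0.763, 0.003]
force: [0.1, -1.1, 0.0]
grip_width: -0.0001
grasp_force: 0.0
```

>>> play_rows(
  series="30 0 0 0;45 0 0 0;45 0 0 0;45 0 0 0;45 0 0 0;45 0 0 0;43 0 0 0;0 0 0 0",
)

```text
time: 16.23
ee_pos: [0.5718, 0.3364, 0.3387]
ee_rot: [-0.001, 0.644, 0.765, -0.001]
force: [-0.4, -0.5, -0.4]
grip_width: -0.0003
grasp_force: 0.0
```

Run:
```python
from h import *
s=arm.sense();print(dry(s["ee_pos"]),s["force"],s["joint_pos"].round(2))
a=arm.get_image("scene");b=arm.get_image("top")
def red(im,x,y,w,h):
    m=cv2.inRange(cv2.cvtColor(im[y:y+h,x:x+w],cv2.COLOR_BGR2HSV),(0,180,70),(3,255,255));M=cv2.moments(m,True);return M["m00"],(x+M["m10"]/M["m00"],y+M["m01"]/M["m00"]) if M["m00"] else 0
A=red(a,240,180,50,70);B=red(b,225,125,50,50);print(A,B)
p,e=tri(ray(cam("top"),*B[1]),ray(cam("scene"),*A[1]));print(dry(p),e)
cv2.imwrite("pics/c3.png",cv2.resize(a[110:290,200:400],None,fx=3,fy=3))
```

```text
[ 1.88041984e+02 -9.26687112e-02  3.38686964e+02] [-0.39960838 -0.52198969 -0.39216554] [0.41 0.52 0.62 1.67 0.   1.81]
(79.0, (272.0126582278481, 219.08860759493672)) (65.0, (240.76923076923077, 150.98461538461538))
[-86.89810457  -2.86892242 147.41381628] 0.0002554038865351879
```

View pics/c3.png

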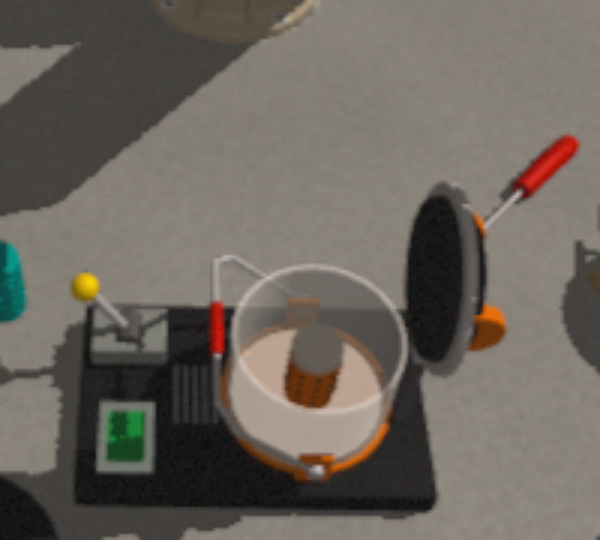

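The cartridge is standing (crop (316,365)). The bail has not moved: the sleeve is still at crop (217,327), angle ≈ -0.75, because the tip slid past in front of it. By measurement it clears the lid's edge, so I'll shut the lid now and check afterwards.

>>> play_rows(
  series="0 0 30 0;0 0 40 0;0 0 18 0;0 0 0 0;-20 0 0 0;-20 0 0 0;-20 0 0 0;-20 0 0 0",
)

```text
time: 17.32
ee_pos: [0.5869, 0.2529, 0.2531]
ee_rot: [0.0, 0.646, 0.763, 0.001]
force: [0.3, 1.1, 1.7]
grip_width: -0.0001
grasp_force: 0.6
```

>>> play_rows(
  series="-20 0 0 0;-20 0 0 0;-20 0 0 0;-20 0 0 0;-20 0 0 0;-20 0 0 0;0 0 0 0;0 0 0 0",
)

```text
time: 18.32
ee_pos: [0.6062, 0.1361, 0.2523]
ee_rot: [-0.0, 0.646, 0.763, 0.0]
force: [-0.3, 0.5, -0.0]
grip_width: -0.0
grasp_force: 0.0
```

Run:
```python
from h import *
a=arm.get_image("scene");b=arm.get_image("top");s=arm.sense();print(dry(s["ee_pos"]),s["force"],s["time"])
cv2.imwrite("pics/c4.png",cv2.resize(a[140:280,210:400],None,fx=4,fy=4,interpolation=cv2.INTER_CUBIC))
```

```text
[-14.63431271  -0.67240785 252.31742696] [0.06986314 0.26314605 0.58641843] 18.425
```

View pics/c4.png

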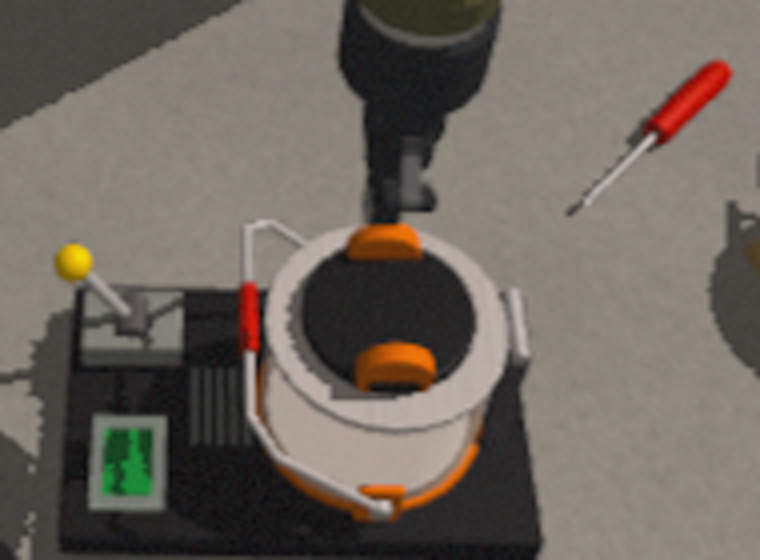

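The lid is shut on the rim (crop (385,310)), with the bail still in front and a small gap (sleeve (249,315)). I'm going in front of the bail while checking the lid's saddle positions numerically.

>>> play_rows(
  series="-30 0 0 0;-40 0 0 0;-40 0 0 0;0 0 0 0;0 0 40 0;0 0 40 0;0 0 32 0;0 0 0 0",
)

```text
time: 19.42
ee_pos: [0.622, 0.0292, 0.1376]
ee_rot: [-0.003, 0.645, 0.764, -0.002]
force: [-0.5, -0.8, 1.0]
grip_width: -0.0004
grasp_force: 0.0
```

Run:
```python
from h import *
im=cv2.imread("pics/c4.png");s=arm.sense();print(dry(s["ee_pos"]),s["force"])
c=cam("scene");W=lambda p:R.from_euler('z',YAW).apply(np.array(p)/1000)+O
f=lambda p:((proj(c,W(p))-[210,140])*4+1.5).round()
for th in(0,.1):
  for n,r,y,h in(("near saddle top",82,-45,41),("far saddle top",82,45,41),("flange front",159,0,4)):
    print(th,n,f([82-r*np.cos(th)+h*np.sin(th),y,139+r*np.sin(th)+h*np.cos(th)]))
```

```text
[-123.24600563    1.54382758  137.58493362] [-0.46111434 -0.79023156  1.04320064]
0 near saddle top [400. 350.]
0 far saddle top [388. 228.]
0 flange front [265. 318.]
0.1 near saddle top [409. 343.]
0.1 far saddle top [397. 220.]
0.1 flange front [268. 304.]
```

The lid matches angle 0. Now I'm swinging the bail.

>>> play_rows(
  series="12 0 0 0;10 0 -1 0;10 0 -7 0;10 0 -7 0;10 0 -5 0;8 0 -4 0;8 0 -3 0;0 0 0 0",
)

```text
time: 20.42
ee_pos: [0.6147, 0.0942, 0.1725]
ee_rot: [0.004, 0.646, 0.763, 0.001]
force: [-2.8, -7.3, 13.4]
grip_width: 0.0001
grasp_force: 7.1
```

Run:
```python
from h import *
s=arm.sense();print(dry(s["ee_pos"]),s["force"])
a=arm.get_image("scene");m=cv2.inRange(cv2.cvtColor(a[180:260,230:340],cv2.COLOR_BGR2HSV),(0,180,70),(3,255,255));M=cv2.moments(m,True)
print(M["m00"],230+M["m10"]/M["m00"],180+M["m01"]/M["m00"])
c=cam("scene");W=lambda p:R.from_euler('z',YAW).apply(np.array(p)/1000)+O
for a in(-.75,-.5,-.4,-.3,-.2):print(a,proj(c,W([124*np.sin(a),0,55+124*np.cos(a)])))
```

```text
[-57.92693816  -2.05117804 172.47741913] [-2.76940398 -7.25747486 13.37372176]
34.0 290.05882352941177 218.08823529411765
-0.75 [272.94993836 218.5020247 ]
-0.5 [283.36583583 214.71455292]
-0.4 [288.02647347 213.58186466]
-0.3 [292.88750039 212.69660684]
-0.2 [297.88735238 212.07339913]
```

The tip is riding on the bar (13 N upward), so I'll back off and go in lower.

>>> play_rows(
  series="0 0 -25 0;-25 0 -10 0;-25 0 0 0;-20 0 0 0;0 0 0 0;0 0 0 0",
)

```text
time: 21.22
ee_pos: [0.6245, 0.0262, 0.2023]
ee_rot: [-0.0, 0.646, 0.763, 0.0]
force: [0.3, -0.2, -0.2]
grip_width: -0.0003
grasp_force: 0.0
```

```bash
cat >> h.py <<'E'
def red(im,x,y,w,h):
    m=cv2.inRange(cv2.cvtColor(im[y:y+h,x:x+w],cv2.COLOR_BGR2HSV),(0,170,50),(4,255,255));M=cv2.moments(m,True)
    return M["m00"],(x+M["m10"]/M["m00"],y+M["m01"]/M["m00"]) if M["m00"] else 0
def bail():
    A=red(arm.get_image("scene"),240,180,90,70);B=red(arm.get_image("top"),190,125,85,50)
    print(A,B)
    if A[1] and B[1]:
        p,e=tri(ray(cam("top"),*B[1]),ray(cam("scene"),*A[1]));d=dry(p);print(d,e,"angle",np.arctan2(d[0],d[2]-55))
E
python3 - <<'E'
from h import *
s=arm.sense();print(dry(s["ee_pos"]),s["force"],s["time"]);bail()
cv2.imwrite("pics/c5.png",cv2.resize(arm.get_image("scene")[140:280,210:400],None,fx=4,fy=4,interpolation=cv2.INTER_CUBIC))
E
```

```text
[-126.64763791   -0.4449065   202.33063112] [ 0.25875229 -0.20847313 -0.16375484] 21.225
(88.0, (289.625, 213.6818181818182)) (0.0, 0)
```

View pics/c5.png

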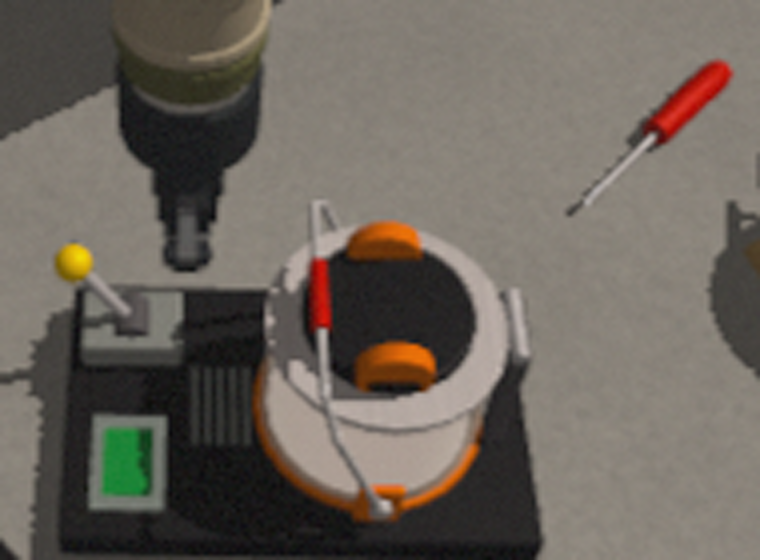

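The bail now stands at about -0.38 (sleeve at crop (320,293)) and stays there. I'll push it on with the tip lower, just above the lid.

>>> play_rows(
  series="20 0 20 0;20 0 21 0;0 0 0 0;0 0 0 0;10 0 0 0;10 0 0 0;0 0 0 0",
)

```text
time: 22.25
ee_pos: [0.6148, 0.0856, 0.1617]
ee_rot: [0.0, 0.646, 0.764, 0.0]
force: [-0.2, 0.7, 0.1]
grip_width: 0.0001
grasp_force: 0.0
```

Run:
```python
from h import *
s=arm.sense();print(dry(s["ee_pos"]),s["force"],s["time"])
```

```text
[-66.43001962  -0.78369007 161.73663865] [-0.22142922  0.65754807  0.10345195] 22.25
```

>>> play_rows(
  series="7 0 0 0;7 0 0 0;7 0 0 0;7 0 0 0;0 0 0 0",
)

```text
time: 22.88
ee_pos: [0.61, 0.1133, 0.1612]
ee_rot: [-0.0, 0.646, 0.764, 0.0]
force: [0.7, -0.3, -0.7]
grip_width: -0.0
grasp_force: 0.0
```

Run:
```python
from h import *
s=arm.sense();print(dry(s["ee_pos"]),s["force"],s["time"]);bail()
```

```text
[-38.37958147  -0.57385917 161.24731004] [ 0.68508228 -0.33387951 -0.74074393] 22.875
(27.0, (299.85185185185185, 214.92592592592592)) (0.0, 0)
```

>>> play_rows(
  series="7 0 0 0;7 0 0 0;7 0 0 0;7 0 0 0;7 0 0 0;0 0 0 0;0 0 0 0",
)

```text
time: 23.85
ee_pos: [0.6041, 0.1475, 0.161]
ee_rot: [-0.001, 0.646, 0.763, 0.0]
force: [0.5, 0.3, -0.7]
grip_width: 0.0005
grasp_force: 0.0
```

Run:
```python
from h import *
s=arm.sense();print(dry(s["ee_pos"]),s["force"],s["time"]);bail()
```

```text
[ -3.62491975  -0.48958374 161.00808521] [ 0.5062836   0.33161436 -0.71905712] 23.85
(14.0, (314.1428571428571, 217.28571428571428)) (0.0, 0)
```

>>> play_rows(
  series="3 0 0 0;3 0 0 0;3 0 0 0;0 0 0 0",
)

```text
time: 24.45
ee_pos: [0.6039, 0.1481, 0.161]
ee_rot: [0.005, 0.648, 0.761, -0.005]
force: [2.2, -24.4, 0.8]
grip_width: -0.0001
grasp_force: 12.5
```

At the stop (24 N). I'll back off, rise and look at the bail angle.

>>> play_rows(
  series="-15 0 0 0;-15 0 0 0;-20 0 -20 0;-35 0 -30 0;-40 0 0 0;-40 0 0 0;0 0 0 0;0 0 0 0",
)

```text
time: 25.45
ee_pos: [0.6299, -0.0066, 0.2111]
ee_rot: [-0.0, 0.646, 0.763, 0.0]
force: [-0.1, -0.4, 0.1]
grip_width: -0.0002
grasp_force: 0.0
```

Run:
```python
from h import *
s=arm.sense();print(dry(s["ee_pos"]),s["force"],s["time"]);bail()
c=cam("scene");W=lambda p:R.from_euler('z',YAW).apply(np.array(p)/1000)+O
for a in(-.05,0,.05,.097):print(a,proj(c,W([124*np.sin(a),0,55+124*np.cos(a)])))
im=arm.get_image("scene")
m=cv2.inRange(cv2.cvtColor(im,cv2.COLOR_BGR2HSV),(22,140,90),(36,255,255))[180:230,210:280];M=cv2.moments(m,True)
u=210+M["m10"]/M["m00"],180+M["m01"]/M["m00"];print("ball",u,dry(onz(c,*u,.122)))
```

```text
[-159.92246988   -0.31530499  211.09179902] [-0.12991285 -0.38341472  0.10156032] 25.45
(82.0, (313.1341463414634, 211.8170731707317)) (78.0, (204.21794871794873, 155.4102564102564))
[ 12.0630024   -3.20376111 183.3510635 ] 0.000918594492467292 angle 0.0937091702561683
-0.05 [305.50454177 211.65188159]
0 [308.04128381 211.65106499]
0.05 [310.5627438  211.72042467]
0.097 [312.91146295 211.8493992 ]
ball (227.93939393939394, 205.15151515151516) [-203.01119383   55.61556238  122.        ]
```

The bail is clamped (≈0.094). Next is the switch: get in front of the ball and push it towards the canister.

>>> play_rows(
  series="-40 -28 0 0;-45 -28 0 0;0 0 0 0;0 0 35 0;0 0 40 0;0 0 28 0;0 0 0 0;0 0 0 0",
)

```text
time: 26.6
ee_pos: [0.5899, -0.0992, 0.1095]
ee_rot: [0.001, 0.646, 0.764, 0.0]
force: [0.8, 0.3, 0.7]
grip_width: 0.0
grasp_force: 0.0
```

>>> play_rows(
  series="12 0 0 0;12 0 0 0;12 0 0 0;12 0 0 0;12 0 0 0;12 0 0 0;12 0 0 0;0 0 0 0",
)

```text
time: 27.6
ee_pos: [0.5746, -0.0159, 0.108]
ee_rot: [-0.001, 0.646, 0.764, -0.0]
force: [0.9, 0.3, 0.6]
grip_width: -0.0003
grasp_force: 0.0
```

>>> play_rows(
  series="4 0 0 0;4 0 0 0;4 0 0 0;0 0 0 0",
)

```text
time: 28.1
ee_pos: [0.5731, -0.0053, 0.1082]
ee_rot: [0.0, 0.646, 0.763, -0.0]
force: [-0.5, -1.7, -0.3]
grip_width: 0.0003
grasp_force: 0.6
```

Run:
```python
from h import *
s=arm.sense();print(dry(s["ee_pos"]),s["force"],s["time"])
```

```text
[-149.13357437   55.52363563  108.24490048] [-0.49485023 -1.68267848 -0.33751819] 28.1
```

>>> play_rows(
  series="3 0 0 0;3 0 0 0;3 0 0 0;0 0 0 0",
)

```text
time: 28.6
ee_pos: [0.573, -0.0044, 0.1084]
ee_rot: [0.006, 0.648, 0.761, -0.005]
force: [1.7, -27.5, -5.1]
grip_width: -0.0001
grasp_force: 13.3
```

>>> play_rows(
  series="-25 0 0 0;-35 0 0 0;-30 0 -30 0;0 0 -45 0;0 0 -45 0;0 0 0 0;0 0 0 0;0 0 0 0",
)

```text
time: 29.6
ee_pos: [0.5856, -0.0847, 0.2266]
ee_rot: [-0.001, 0.646, 0.763, -0.0]
force: [-0.3, -1.2, -0.9]
grip_width: 0.0001
grasp_force: 0.0
```

Run:
```python
from h import *
s=arm.sense();print(dry(s["ee_pos"]),s["force"],s["time"]);bail()
c=cam("scene");im=arm.get_image("scene")
m=cv2.inRange(cv2.cvtColor(im,cv2.COLOR_BGR2HSV),(22,140,90),(36,255,255))[180:230,210:290];M=cv2.moments(m,True)
u=210+M["m10"]/M["m00"],180+M["m01"]/M["m00"];print("ball",M["m00"],u,dry(onz(c,*u,.122)))
cv2.imwrite("pics/c6.png",cv2.resize(im[140:280,110:360],None,fx=3,fy=3,interpolation=cv2.INTER_CUBIC))
```

```text
[-229.56702685   56.37948378  226.61114442] [-0.25895096 -1.15771289 -0.90166253] 29.6
(83.0, (313.1566265060241, 211.80722891566265)) (77.0, (204.0909090909091, 155.5064935064935))
[ 12.32087732  -3.02656526 183.12779485] 0.0012284415740468695 angle 0.09586608412682736
ball 67.0 (256.64179104477614, 205.70149253731344) [-125.9518329    55.07108965  122.        ]
```

View pics/c6.png

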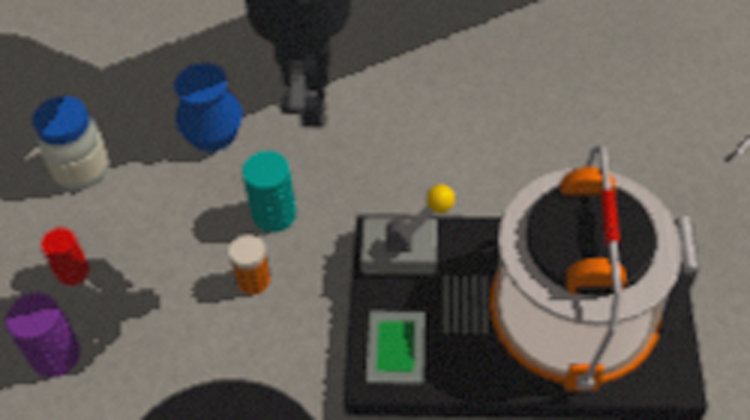

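The bail is past center over the saddles (sleeve (611,215)), the switch ball is fully over (441,198), the robot touches nothing, and the bystanders are undisturbed. I'm handing it in.

```bash
python3 -c "
from cell import arm
print(arm.job_done())"
```

```text
the job is handed in; nothing more can be done
None
```

I handed the job in at about 30 s on the robot's clock: cartridge standing released in the canister, lid shut, bail clamped at about 0.095 rad, switch lever fully over, bystanders in view undisturbed; no verdict was returned.

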